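# Push the row of staple boxes home and shut the gate behind it

### The job

Push the row of four staple boxes along the rail from behind, as one touching train, until the front box is fully home against the blue end stop; only then swing the orange gate shut across the channel behind the rear box. Everything is pushed with the fingertips: lift nothing, and leave the other things on the worktop where they are.

Things in the scene. Friction and masses are not known exactly. Their poses are not given: they have to be found in the camera images.
- rail: aluminium channel fixed to the worktop across the robot's front, 340 long, 79 wide (mm). Origin: centre of underside; +x along it to the end stop (about the robot's left), +y to the robot's side, z up. Floor 4 above the worktop, 67 wide between side lips 12 high (tops above worktop); open at the rear end x=-170, closed at the front by a blue stop 34 high. On the robot's side a tab holds the gate hinge
- stop_face (a point): centre of the inner face of the blue end stop, at (160, 0, 16) mm in the rail's frame; a box pushed home touches this face. Tall fixed equipment stands round the rail: stacked letter trays close behind it and a hole punch with a raised lever to the right of its open end; come in from above
- gate (a joint): turn of the orange gate about its upright hinge, rad: 0 = closed, straight across the channel (end of travel); 1.57 = open, lying back along the robot-side lip, pointing away from the stop; at most 1.7. Stays where left (about 0.6 N at the stud moves it). Arm 10 mm thick, 84 mm long from the hinge, 15.5 to 33.5 mm above the worktop, clear over the lips; shut, it stands 3 mm behind a fully home row
- gate_hinge (a point): hinge axis of the gate at mid height of its arm, at (0, 46, 24.5) mm in the rail's frame
- gate_stud (a point): point on the orange gate arm 72 mm from the hinge axis, at mid height of the arm (24.5 mm above the worktop); an upright stud 10 mm thick stands on the arm here, top 48.5 mm above the worktop. At gate angle a this point is at (-72 sin a, 46 - 72 cos a) mm in the rail's frame
- box_a: front one (nearest the end stop) of the four card staple boxes in the channel, cream with a red patch: 38 mm along the rail (own x), 64 mm across (own y), 24 mm high, about 0.11 kg. Origin: centre of its underside, on the channel floor. The four stand one behind the other, touching; fully home the rear box's centre is at x = 27 mm in the rail's frame
- box_b: second of the four card staple boxes in the channel, cream with a red patch: 38 mm along the rail (own x), 64 mm across (own y), 24 mm high, about 0.11 kg. Origin: centre of its underside, on the channel floor. The four stand one behind the other, touching; fully home the rear box's centre is at x = 27 mm in the rail's frame
- box_c: third of the four card staple boxes in the channel, cream with a red patch: 38 mm along the rail (own x), 64 mm across (own y), 24 mm high, about 0.11 kg. Origin: centre of its underside, on the channel floor. The four stand one behind the other, touching; fully home the rear box's centre is at x = 27 mm in the rail's frame
- box_d: rear one (free rail behind it) of the four card staple boxes in the channel, cream with a red patch: 38 mm along the rail (own x), 64 mm across (own y), 24 mm high, about 0.11 kg. Origin: centre of its underside, on the channel floor. The four stand one behind the other, touching; fully home the rear box's centre is at x = 27 mm in the rail's frame
- stamp_copy: knob-handled rubber stamp, 25x62x70 mm, on the robot's side of the rail near the end stop; a bystander. Origin: centre of its underside
- stamp_filed: knob-handled rubber stamp, 25x62x70 mm, beyond the rail at the left; a bystander. Origin: centre of its underside
- eraser: white eraser in a blue sleeve, 23x58x13 mm, on the robot's side near the rail's open end; a bystander. Origin: centre of its underside
- correction_tape: teal correction tape, 39x88x14 mm, beyond the rail at the left; a bystander. Origin: centre of its underside
- binder_clip_l: black binder clip, 70x50x27 mm, past the open end of the rail at the right; a bystander. Origin: centre of its underside
- glue_stick_a: standing glue stick with blue cap, 27 mm across, 106 mm high, beyond the rail; a bystander. Origin: centre of its underside
- glue_stick_b: standing glue stick with red cap, 27 mm across, 106 mm high, beyond the rail; a bystander. Origin: centre of its underside
Things that resemble listed ones, but are neither listed nor needed, are in the scene too. What is shaped like the box_d but turquoise is not meant.

How it is judged:
By the outcome, as a careful person would: the job done as asked, in the order asked, and still so for the second after the job is handed in, with the robot touching nothing.
It also fails if it takes over 45 s, if anything falls off the work surface, if the arm or the gripper's body presses on something with over 40 N, if the wrist force passes 120 N, or if a joint passes its speed limit or range.

### The arm

A 7-joint arm with a two-finger parallel gripper is mounted at the origin on a cart in front of the work surface, level with it; the furniture and walls round the work are solid. World frame = base frame: x ahead of the robot, y to its left, z up, the work surface at z = 0. Lengths are in m, angles in rad, forces in N, time in s.
With the tool pointing down it reaches from about 0.4 to 0.85 m from the base axis. Payload 4.5 kg.
Tool frame: the origin (TCP) lies where the fingers leave the gripper's body, on its centre line; the fingertips stand 64 mm ahead of it and the grasp point (between the pads) lies 45 mm ahead of it; z points along the fingers, y is the direction in which the jaws open and shut (so a half turn about z gives the same grasp; the last joint's range is limited). The gripper opens to 88 mm and grips with 3 to 60 N. Pads are 18 mm wide; open, the fingers measure 123 mm over their backs; the gripper's body (75 mm by 187 mm) begins 45 mm behind the grasp point.
Start: joints at [1.264, 0.689, -0.195, 1.565, 0.157, 0.902, -0.215], TCP at [0.209, -0.589, 0.303] pointing down, gripper open.
Joint ranges: [-3.01, 3.01], [-0.46, 2.08], [-1.47, 1.51], [0.13, 2.56], [-1, 4.14], [0.04, 2.09], [-2.66, 2.66]. Speed limits (rad/s): [2.57, 2.57, 3.14, 3.14, 3.14, 3.14, 3.14].

### API

Orientations are given as a unit quaternion [x, y, z, w].
In Python, from plant import monitor, snapshot, workorder, finder gives the robot as it stands.
- The arm moves only by the tool carry_out, never from a script. Its argument "motion" is one flat list of numbers, 6 for each row, row after row: the shift along the tool's x, y, z in cm, then the turn, a rotation vector about the tool's x, y, z in rad. In form: [x, y, z, rx, ry, rz, x, y, z, rx, ry, rz, ...]. A call has 1 to 8 rows; each row shifts and turns the commanded pose from where the row before left it, along the tool's axes as they then stand; what a row does not reach is not made up. A row lasts 1/8 s, in which the tool goes at most 62.5 mm and 10.7 degrees, less where a joint would pass 70% of its speed; a pose out of reach is approached as far as the arm can. A call with a gripper value outside its range is refused whole. "hand" is the finger opening in cm, from 0 to 8.81, set as the call begins (left out, the last holds). The fingers move at their own pace and stop on an object; "grip_force" is the grip in N (left out, the last holds). Time passes only in rows, so rows that do not move let the fingers close. It gives the time, the measured TCP pose, the force and the opening at its end, in the units of the state.
- monitor.get_state(): the state, without advancing time (a new reading comes with each control period).
- snapshot(name): name is "scene" or "top" or "wrist"; returns a dict with "frame" (420x560x3 uint8, red, green, blue), "range_z" (420x560 float32, m along the optical axis (not along the pixel's ray), 0 where there is no reading), "fx", "fy", "cx", "cy" (pixels), "rvec" (rotation vector, rad) and "tvec" (3), from world to camera coordinates, as OpenCV has them; the wrist camera has in their place "hand_eye" (4x4, takes a point from camera to tool coordinates, whose origin is the TCP and whose axes are the flange's). Camera axes: x right, y down, z forward; pixel columns grow to the right and rows downward; lengths in m; the calibration is good to about 2 mm. A picture is of the moment at which its call begins: read the wrist's pose just before it.
- workorder.finish_job(): hands the job in, once; it reports no verdict.
Trained networks look in a picture, given as the dict that the camera call returned (one of the last four; its "shot" number tells which), for a name from the list of things; names that differ only in an ending like _2 or _b are one class to them, and where a whole thing is asked for, a point or a joint stands for the part that bears it (a point fixed in the world has none). Each returns a list of dicts, best first, with "p" (0 to 1); they miss things now and then, are a little off and sometimes report something else, mostly with a low value. They report only what shows in the picture. A call takes as long as a camera call. They do not tell look-alikes from the thing itself.
- finder.masks_of(picture, thing): "pixels" (420x560 bool, what is visible of it) and "extent" ([left, top, right, bottom] in pixels, round what is visible of it).
The state is a dict: "clock": time; "q": joint angles; "qd": joint speeds; "joint_torque": joint torques, N m; "tool_pos": TCP position; "eef_rot": TCP orientation; "contact_force": force on the tool from outside, world axes, zero at the start; "moment": the same for the moment, N m; "opening": opening from 0.0 (shut) to 1.0 (fully open).
Only numpy, scipy, OpenCV 4.12 (cv2) and the standard library are available. Lean on these libraries where they do the work, as an engineer would, in place of code of your own. Each camera call takes 0.05 s, during which the arm holds its last target. There are 200 camera calls.

## Working session

There is one attempt and no reset: what is moved stays moved. The work goes in short steps, Python scripts to look and compute and a tool call to move; the robot and the scene stay as the last step left them, time stands still between calls to the robot, and variables do not carry over. Pictures are saved under pics/ and viewed, about 8 in all and at most 12, crops included, and the job is handed in when it is done.

Besides the shell and the picture viewer there is one more tool, called after "Emit:" as name(argument=value, ...) on one line, values as JSON. carry_out: Moves the arm, as the interface text tells. Its arguments: {"type":"object","properties":{"motion":{"type":"array"},"hand":{"type":"number"},"grip_force":{"type":"number"}},"required":["motion"]}

```bash
mkdir -p pics
cat > h.py <<'E'
import numpy as np, cv2
from plant import monitor, snapshot, workorder, finder
from scipy.spatial.transform import Rotation as R
def cloud(s):
    z=s["range_z"]; v,u=np.mgrid[:z.shape[0],:z.shape[1]]
    P=np.stack([(u-s["cx"])/s["fx"]*z,(v-s["cy"])/s["fy"]*z,z],-1)
    Rm=cv2.Rodrigues(np.array(s["rvec"],float))[0]; t=np.array(s["tvec"],float).ravel()
    W=(P-t)@Rm; W[z==0]=np.nan; return W
def proj(s,X):
    K=np.array([[s["fx"],0,s["cx"]],[0,s["fy"],s["cy"]],[0,0,1.]])
    return cv2.projectPoints(np.array(X,float).reshape(-1,1,3),np.array(s["rvec"],float),np.array(s["tvec"],float),K,None)[0][:,0]
def save(n,im): cv2.imwrite("pics/"+n,im[...,::-1])
E
python3 - <<'E'
from h import *
st=monitor.get_state(); print(st)
a=snapshot("scene"); b=snapshot("top")
save("scene1.png",a["frame"]); save("top1.png",b["frame"])
W=cloud(b)
for n in ["rail","box_d","gate","gate_stud"]:
    for m in finder.masks_of(b,n): print(n,round(m["p"],2),m["extent"],np.nanmedian(W[m["pixels"]],0).round(3))
E
```

```text
{'clock': 0.0, 'q': array([ 1.26381432,  0.68999076, -0.19452469,  1.56632751,  0.1573291 ,
        0.90249265, -0.21510196]), 'qd': array([ 0.00059478, -0.00084779,  0.00038778, -0.00141156,  0.00092817,
        0.00072507,  0.00108139]), 'joint_torque': array([-9.68853601e-05, -5.27561152e+01, -1.26654770e+00, -1.53427541e+01,
       -5.25330228e-02,  6.67869084e-03,  1.54493414e-04]), 'tool_pos': array([ 0.20868203, -0.58859456,  0.30191038]), 'eef_rot': array([ 9.85509081e-01,  1.69620224e-01, -2.25989658e-04, -8.82914382e-04]), 'contact_force': array([ 0.01340011, -0.25335646, -0.24857271]), 'moment': array([ 0.00989305, -0.00543987,  0.0470758 ]), 'opening': 1.0013016510422006}
rail 0.7 [213.3, 222.5, 332.3, 258.2] [ 0.494 -0.109  0.005]
rail 0.55 [249.1, 227.8, 264.1, 246.9] [ 0.498 -0.069  0.027]
box_d 0.87 [286.9, 227.3, 307.4, 249.5] [ 0.501 -0.186  0.028]
box_d 0.72 [263.2, 225.2, 276.7, 249.7] [ 0.5   -0.109  0.028]
box_d 0.69 [279.4, 226.6, 290.1, 247.6] [ 0.501 -0.149  0.028]
box_d 0.67 [247.6, 226.8, 265.0, 245.9] [ 0.5   -0.07   0.027]
box_d 0.54 [345.3, 222.4, 369.1, 242.9] [ 0.511 -0.362  0.023]
box_d 0.27 [273.5, 247.8, 300.1, 254.8] [ 0.453 -0.152  0.034]
gate 0.58 [270.9, 247.7, 299.4, 253.4] [ 0.453 -0.149  0.032]
gate_stud 0.43 [271.3, 249.6, 300.8, 256.3] [ 0.456 -0.158  0.033]
gate_stud 0.3 [213.9, 144.0, 228.2, 160.7] [0.733 0.03  0.093]
```

View pics/scene1.png

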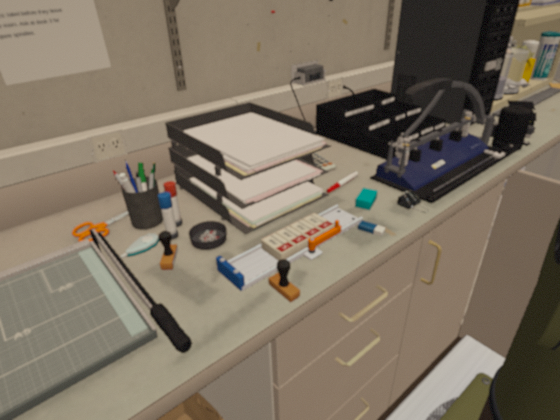

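View pics/top1.png

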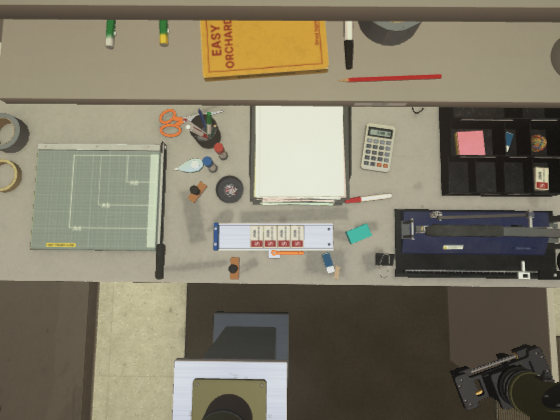

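Scene and top show the rail with its blue stop at the left (top: 215,236) and the open end at (332,236). The four boxes are at (255–300,237), and the gate is open on the robot's side (285,252). Look-alikes are the turquoise box (358,234) and the cream box in the organiser (541,178). I choose the four in the channel; box_d is the rightmost, at (298,238).

Run:
```python
from h import *
b=snapshot("top"); W=cloud(b); f=b["frame"].astype(int)
x,y,z=W[...,0],W[...,1],W[...,2]
# stop: blue and z 0.02-0.045 left
m=(f[...,2]>f[...,0]+50)&(z>0.02)&(z<0.05)&(abs(x-.5)<.06)&(y>-.05)&(y<.12)
print("stop",m.sum(),W[m].mean(0),W[m].min(0),W[m].max(0))
# box tops
m2=(z>.02)&(z<.034)&(abs(x-.5)<.04)&(y>-.23)&(y<-.03)
print("box",m2.sum(),W[m2].min(0),W[m2].max(0)); print(cv2.minAreaRect(W[m2][:,:2].astype(np.float32)))
m3=(z>.005)&(z<.018)&(abs(x-.5)<.06)&(y>-.32)&(y<.08)
print(m3.sum(),cv2.minAreaRect(W[m3][:,:2].astype(np.float32)))
tr=(z>.04)&(x>.53)&(x<.7)&(y<-.0)&(y>-.3); print("tray",W[tr].min(0),W[tr].max(0))
pu=(z>.03)&(x>.35)&(x<.65)&(y<-.36)&(y>-.8); print("punch",W[pu].min(0),W[pu].max(0))
st=monitor.get_state(); w=snapshot("wrist"); print(w["hand_eye"],w["fx"],w["cx"],w["cy"])
c=cv2.resize(b["frame"][200:290,200:400],None,fx=4,fy=4,interpolation=cv2.INTER_CUBIC); save("c1.png",c)
```

```text
stop 78 [0.50115012 0.04535399 0.03335346] [0.46208636 0.04054209 0.02685819] [0.53573058 0.05032543 0.03833808]
box 1223 [ 0.46101981 -0.20310435  0.02084204] [ 0.53288692 -0.05166005  0.03395002]
((0.49666592478752136, -0.12745332717895508), (0.07111857086420059, 0.1510481983423233), 0.5231232643127441)
992 ((0.49973809719085693, -0.11068485677242279), (0.37675541639328003, 0.11932221055030823), 89.99557495117188)
tray [ 0.59034446 -0.29997402  0.06682463] [ 6.99999964e-01 -3.46771173e-05  8.38571341e-01]
punch [ 0.39029618 -0.79980122  0.03001955] [ 0.64945547 -0.47354851  0.26340216]
[[-2.68408707e-05 -9.54002959e-01 -2.99797187e-01  7.66045554e-02]
 [ 9.99999879e-01  1.21407975e-04 -4.75869826e-04  6.93747372e-04]
 [ 4.90378992e-04 -2.99797164e-01  9.54002841e-01 -8.31158075e-02]
 [ 0.00000000e+00  0.00000000e+00  0.00000000e+00  1.00000000e+00]] 330.910626308588 284.0985017335033 207.43751283144192
```

View pics/c1.png

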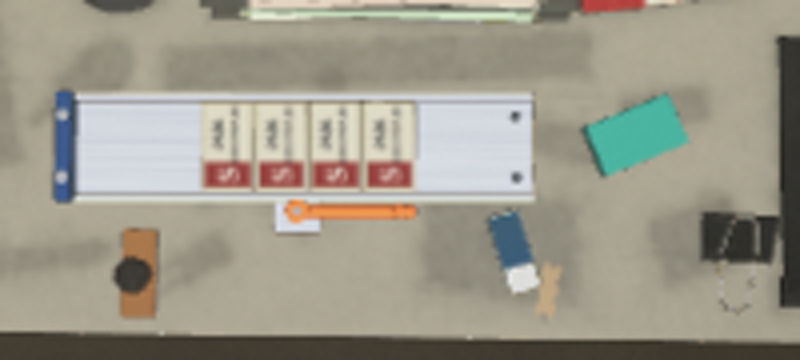

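Top crop: stop (65,145), box_d (388,145), hinge (295,212), gate pointing right, all as described. The rail is about parallel to world y.

Emit:
carry_out(motion=[3.5,-3.9,0,0,0,0,3.5,-3.9,0,0,0,0,3.5,-3.9,0,0,0,0,3.5,-3.9,0,0,0,0,3.5,-3.9,0,0,0,0,3.5,-3.9,0,0,0,0,0,0,0,0,0,0.17,0,0,0,0,0,0.17], hand=0, grip_force=20)

```text
clock: 1.4
tool_pos: [0.3292, -0.2976, 0.303]
eef_rot: [1.0, -0.001, 0.0, 0.0]
contact_force: [-0.0, -0.7, 0.2]
opening: 0.119
```

Emit:
carry_out(motion=[3.3,-3.5,0,0,0,0,3.3,-3.5,0,0,0,0,3.3,-3.5,0,0,0,0,3.3,-3.5,0,0,0,0,0,0,0,0,0,0])

```text
clock: 2.02
tool_pos: [0.4635, -0.1544, 0.3028]
eef_rot: [1.0, 0.004, 0.001, -0.001]
contact_force: [-0.2, -0.0, -0.1]
opening: 0.005
```

```bash
cat >> h.py <<'E'
def wcloud(s,st):
    z=s["range_z"]; v,u=np.mgrid[:z.shape[0],:z.shape[1]]
    P=np.stack([(u-s["cx"])/s["fx"]*z,(v-s["cy"])/s["fy"]*z,z],-1)
    H=np.array(s["hand_eye"]); W=(P@H[:3,:3].T+H[:3,3])@R.from_quat(st["eef_rot"]).as_matrix().T+st["tool_pos"]
    W[z==0]=np.nan; return W
E
python3 - <<'E'
from h import *
st=monitor.get_state(); w=snapshot("wrist"); W=wcloud(w,st); f=w["frame"].astype(int); save("w1.png",w["frame"])
print(st["tool_pos"],st["opening"])
x,y,z=W[...,0],W[...,1],W[...,2]
for n in ["box_d","gate"]:
    for m in finder.masks_of(w,n): 
        p=W[m["pixels"]]; print(n,round(m["p"],2),np.round(m["extent"]),np.nanpercentile(p,2,axis=0).round(4),np.nanpercentile(p,98,axis=0).round(4))
m=(f[...,2]>f[...,0]+50)&(z>0.015)&(z<0.05)&(abs(x-.5)<.06)&(y>-.02)&(y<.12); print("stop",m.sum(),np.percentile(W[m],[2,98],axis=0))
m=(z>.023)&(z<.034)&(abs(x-.5)<.033)&(y>-.25)&(y<-.03)
for xx in (.475,.485,.495,.505,.515,.525):
    q=m&(abs(x-xx)<.004); print(xx,np.percentile(y[q],[.5,99.5]).round(4))
mo=(f[...,0]>200)&(f[...,2]<90)&(z>.01)&(z<.06); p=W[mo]
print("gate",len(p),np.percentile(p,[2,98],axis=0),cv2.minAreaRect(p[:,:2].astype(np.float32)))
E
```

```text
[ 0.46350011 -0.15443082  0.30284178] 0.00501693748038752
box_d 0.95 [437. 108. 513. 163.] [ 0.485  -0.3916  0.0044] [ 0.5365 -0.3269  0.0266]
box_d 0.94 [257. 111. 297. 175.] [ 0.4695 -0.1657  0.0273] [ 0.5307 -0.1289  0.0309]
box_d 0.78 [293. 114. 332. 175.] [ 0.4699 -0.2035  0.0276] [ 0.531  -0.1673  0.0308]
box_d 0.77 [223. 113. 260. 177.] [ 0.4693 -0.1269  0.0272] [ 0.5303 -0.091   0.0308]
box_d 0.62 [185. 114. 232. 176.] [ 0.4687 -0.0893  0.027 ] [ 0.53   -0.053   0.0308]
gate 0.77 [245. 181. 332. 194.] [ 0.4477 -0.2018  0.0208] [ 0.461  -0.1146  0.0497]
gate 0.25 [256. 109. 301. 175.] [ 0.4695 -0.1664  0.0269] [ 0.5308 -0.1288  0.0308]
gate 0.18 [186. 112. 227. 173.] [ 0.4688 -0.0893  0.0261] [ 0.5301 -0.0528  0.0308]
stop 601 [[0.46025334 0.04051063 0.03313563]
 [0.53498094 0.05074706 0.03678941]]
0.475 [-0.2037 -0.0533]
0.485 [-0.204  -0.0533]
0.495 [-0.2035 -0.053 ]
0.505 [-0.2038 -0.0527]
0.515 [-0.2037 -0.0523]
0.525 [-0.203  -0.0524]
gate 516 [[ 0.44749549 -0.20056609  0.03292233]
 [ 0.45963911 -0.1146034   0.05002522]] ((0.4519248306751251, -0.15771162509918213), (0.08857931941747665, 0.014868396334350109), 87.37074279785156)
```

View pics/w1.png

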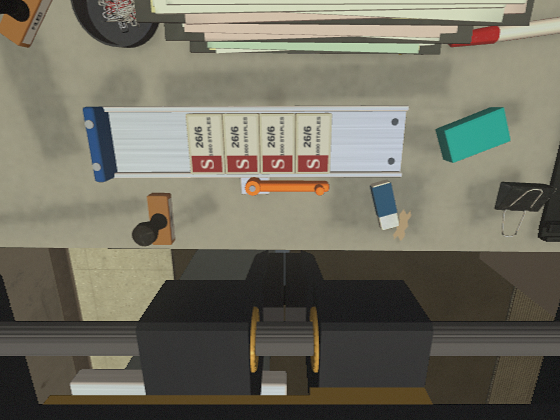

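The wrist view agrees: box_d's rear edge is at (331,142), the stud at (321,188), and the channel behind is free. Going in behind box_d.

Emit:
carry_out(motion=[1.8,4.3,0,0,0,0,1.8,4.3,0,0,0,0,0,0,5.5,0,0,0,0,0,5.5,0,0,0,0,0,5.5,0,0,0,0,0,4.5,0,0,0,0,0,0,0,0,0])

```text
clock: 3.05
tool_pos: [0.4936, -0.2447, 0.0902]
eef_rot: [1.0, -0.001, -0.003, -0.001]
contact_force: [-0.5, -0.5, 0.8]
opening: 0.006
```

Emit:
carry_out(motion=[0.6,0,0.7,0,0,0,0,0,0.7,0,0,0,0,-0.6,0,0,0,0,0,-0.6,0,0,0,0,0,-0.6,0,0,0,0,0,-0.6,0,0,0,0,0,-0.6,0,0,0,0,0,0,0,0,0,0])

```text
clock: 4.05
tool_pos: [0.5027, -0.2141, 0.0788]
eef_rot: [1.0, 0.001, 0.0, 0.0]
contact_force: [0.4, 0.2, 0.3]
opening: 0.002
```

Emit:
carry_out(motion=[-0.2,-0.5,0,0,0,0,0,-0.5,0.1,0,0,0,0,-0.5,0.1,0,0,0,0,-0.5,0,0,0,0])

```text
clock: 4.55
tool_pos: [0.5013, -0.1977, 0.0779]
eef_rot: [1.0, -0.001, 0.002, 0.003]
contact_force: [0.2, -8.3, 8.1]
opening: 0.003
```

Run:
```python
from h import *
st=monitor.get_state(); w=snapshot("wrist"); save("w2.png",w["frame"]); t=snapshot("top"); W=cloud(t); x,y,z=W[...,0],W[...,1],W[...,2]
print(st["tool_pos"],st["contact_force"])
m=(z>.02)&(z<.034)&(abs(x-.5)<.03)&(y>-.25)&(y<.03); print(np.percentile(y[m],[1,99]))
W=wcloud(w,st);x,y,z=W[...,0],W[...,1],W[...,2]
m=(z>.023)&(z<.034)&(abs(x-.5)<.033)&(y>-.25)&(y<.03); print(np.percentile(y[m],[1,99]))
```

```text
[ 0.50125138 -0.19772554  0.07794357] [ 0.17877423 -8.33603631  8.12622312]
[-0.14579512 -0.03197125]
[-0.20498427 -0.07537372]
```

View pics/w2.png

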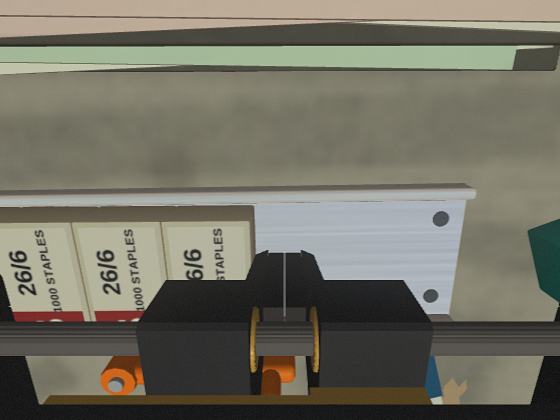

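Wrist view: fingers touch box_d's rear face (252,260) and the boxes are still touching. The top depth shows the train about 20 mm forward. Pushing on, slightly higher to relieve the vertical load.

Emit:
carry_out(motion=[0,-0.5,-0.1,0,0,0,0,-0.5,-0.1,0,0,0,0,-0.5,0,0,0,0,0,-0.5,0,0,0,0,0,-0.5,0,0,0,0,0,-0.5,0,0,0,0,0,-0.5,0,0,0,0,0,-0.5,0,0,0,0])

```text
clock: 5.65
tool_pos: [0.5003, -0.1538, 0.0787]
eef_rot: [1.0, 0.0, -0.0, -0.0]
contact_force: [0.6, -2.7, -0.5]
opening: 0.012
```

```bash
cat > chk.py <<'E'
from h import *
st=monitor.get_state(); t=snapshot("top"); W=cloud(t); x,y,z=W[...,0],W[...,1],W[...,2]
print(st["tool_pos"],st["contact_force"])
f=t["frame"].astype(int)
m=(z>.02)&(z<.034)&(abs(x-.5)<.03)&(y>-.25)&(y<.036); print("front",np.percentile(y[m],[99,99.9]))
m=(z>.02)&(z<.05)&(f[...,0]-f[...,2]>100)&(y<.02)&(y>-.25)&(x<.55)&(x>.44)&(f[...,1]>100); print("gate",m.sum(),W[m].min(0),W[m].max(0)) if m.any() else 0
save("top_now.png",cv2.resize(t["frame"][200:290,200:400],None,fx=4,fy=4,interpolation=cv2.INTER_CUBIC))
E
python3 chk.py
```

```text
[ 0.50034207 -0.15379526  0.07869414] [ 0.59622878 -2.73738154 -0.53533355]
front [0.01129005 0.01133241]
```

Emit:
carry_out(motion=[0,-0.5,0,0,0,0,0,-0.5,0,0,0,0,0,-0.5,0,0,0,0,0,-0.4,0,0,0,0,0,-0.3,0,0,0,0,0,-0.2,0,0,0,0,0,0,0,0,0,0])

```text
clock: 6.58
tool_pos: [0.5005, -0.1298, 0.0787]
eef_rot: [1.0, 0.001, -0.0, -0.0]
contact_force: [0.0, -1.5, -0.6]
opening: 0.009
```

Emit:
carry_out(motion=[0,-0.2,0,0,0,0,0,-0.2,0,0,0,0,0,0,0,0,0,0])

```text
clock: 6.95
tool_pos: [0.5005, -0.1259, 0.0787]
eef_rot: [1.0, 0.001, -0.0, -0.0]
contact_force: [0.2, -2.2, -1.0]
opening: 0.002
```

Emit:
carry_out(motion=[0,-0.2,0,0,0,0,0,-0.1,0,0,0,0,0,0,0,0,0,0])

```text
clock: 7.32
tool_pos: [0.5007, -0.1252, 0.0789]
eef_rot: [1.0, -0.001, 0.001, 0.001]
contact_force: [0.7, -6.0, -1.2]
opening: 0.007
```

Emit:
carry_out(motion=[0,-0.2,0,0,0,0,0,-0.2,0,0,0,0,0,0,0,0,0,0])

```text
clock: 7.7
tool_pos: [0.5011, -0.1246, 0.0792]
eef_rot: [1.0, -0.002, 0.001, 0.004]
contact_force: [0.5, -13.1, -1.0]
opening: 0.006
```

```bash
python3 chk.py
```

```text
[ 0.50105769 -0.12463231  0.07919516] [  0.47039693 -13.13851756  -1.00150548]Traceback (most recent call last):
  File "chk.py", line 5, in <module>
    m=(z>.02)&(z<.034)&(abs(x-.5)<.03)&(y>-.25)&(y<.036); print("front",np.percentile(y[m],[99,99.9]))
                                                                        ~~~~~~~~~~~~~^^^^^^^^^^^^^^^^
    return _quantile_unchecked(
        a, q, axis, out, overwrite_input, method, keepdims, weights)
    return _ureduce(a,
                    func=_quantile_ureduce_func,
    ...<5 lines>...
                    overwrite_input=overwrite_input,
                    method=method)
    r = func(a, **kwargs)
    result = _quantile(arr,
                       quantiles=q,
    ...<2 lines>...
                       out=out,
                       weights=wgt)
    slices_having_nans = np.isnan(arr[-1, ...])
                                  ~~~^^^^^^^^^
IndexError: index -1 is out of bounds for axis 0 with size 0
```

View pics/top_now.png

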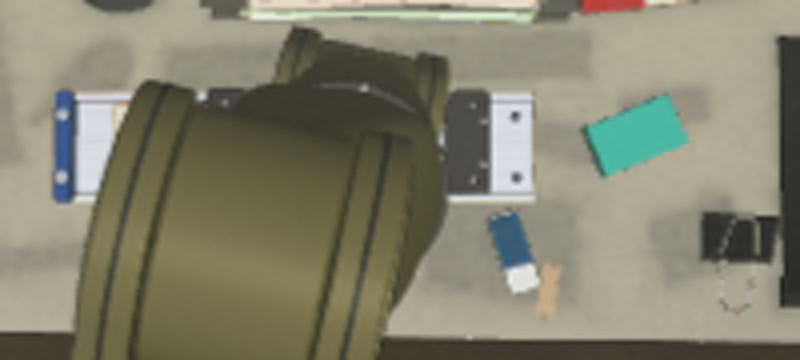

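That picture is stale (the script stopped before saving), but it shows about 27 mm of gap at (75–113), closed since by 29 mm of travel. The force rising to 13 N without motion says home. Backing off to verify before touching the gate.

Emit:
carry_out(motion=[0,1.2,0,0,0,0,0,1.2,0,0,0,0,0,0,-5.5,0,0,0,0,0,-5.5,0,0,0,-2,1.5,-5.5,0,0,0,-2,1.5,-5,0,0,0,0,0,0,0,0,0])

```text
clock: 8.62
tool_pos: [0.4605, -0.1748, 0.297]
eef_rot: [1.0, -0.001, 0.003, 0.001]
contact_force: [0.5, -0.0, -0.7]
opening: 0.004
```

```bash
cat > chk2.py <<'E'
import sys; from h import *
st=monitor.get_state(); w=snapshot("wrist"); W=wcloud(w,st); f=w["frame"].astype(int); x,y,z=W[...,0],W[...,1],W[...,2]
print(st["clock"],st["tool_pos"],st["contact_force"])
m=(z>.023)&(z<.0315)&(abs(x-.5)<.028)&(y>-.25)&(y<.05)
for xx in (.48,.49,.5,.51,.52): q=m&(abs(x-xx)<.005); print(xx,np.percentile(y[q],[.5,99.5]).round(4))
b=(f[...,2]>f[...,0]+50)&(z>0.015)&(z<0.05)&(abs(x-.5)<.03)&(y>-.02)&(y<.12); print("stop",np.percentile(y[b],[1,99]))
mo=(f[...,0]>200)&(f[...,2]<90)&(z>.01)&(z<.06); p=W[mo]; print("gate",np.percentile(p,[2,98],axis=0),cv2.minAreaRect(p[:,:2].astype(np.float32)))
save(sys.argv[1],w["frame"])
E
python3 chk2.py w3.png
```

```text
8.625 [ 0.46046589 -0.17481587  0.29698915] [ 0.46472895 -0.01813704 -0.65766552]
0.48 [-0.1128  0.0399]
0.49 [-0.1127  0.04  ]
0.5 [-0.1125  0.0402]
0.51 [-0.1124  0.0404]
0.52 [-0.1123  0.0406]
stop [0.04025096 0.05101903]
gate [[ 0.44727114 -0.20039777  0.03295597]
 [ 0.45911312 -0.11431395  0.05003938]] ((0.4538124203681946, -0.15751037001609802), (0.014486459083855152, 0.08896026760339737), 0.9172934293746948)
```

View pics/w3.png

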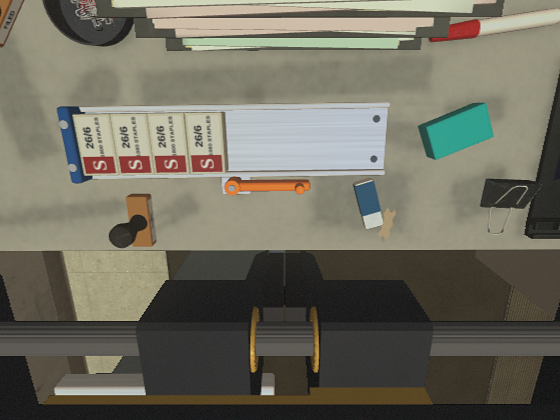

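The row is fully home: front edge at (78,140) against the blue stop, train length 152.7 mm with no gaps. The gate is still open at (265,187). Going down on the robot's side of the stud.

Emit:
carry_out(motion=[-3.9,0.7,0,0,0,0,0,0,5.5,0,0,0,0,0,5.5,0,0,0,0,0,5.5,0,0,0,0,0,4.0,0,0,0,0,0,0,0,0,0])

```text
clock: 9.43
tool_pos: [0.4203, -0.1786, 0.0857]
eef_rot: [1.0, 0.001, -0.004, -0.002]
contact_force: [0.7, -0.3, 0.1]
opening: 0.003
```

Emit:
carry_out(motion=[0.9,0.3,-0.4,0,0,0,1.0,0.1,0,0,0,0,1.0,0.1,0,0,0,0,0.95,0.1,0,0,0,0,0.75,-0.2,0,0,0,0,0.75,-0.2,0,0,0,0,0.8,-0.2,0,0,0,0,0,0,0,0,0,0])

```text
clock: 10.42
tool_pos: [0.4847, -0.1802, 0.093]
eef_rot: [1.0, 0.001, 0.0, -0.0]
contact_force: [-0.9, -0.4, -0.7]
opening: 0.008
```

Emit:
carry_out(motion=[0.45,-0.4,0,0,0,0,0.45,-0.4,0,0,0,0,0.45,-0.4,0,0,0,0,0.45,-0.45,0,0,0,0,0.3,-0.5,0,0,0,0,0.3,-0.5,0,0,0,0,0.3,-0.5,0,0,0,0,0,0,0,0,0,0])

```text
clock: 11.42
tool_pos: [0.511, -0.1482, 0.0931]
eef_rot: [1.0, 0.001, -0.0, -0.0]
contact_force: [0.8, 0.1, 1.0]
opening: 0.008
```

Emit:
carry_out(motion=[0.1,-0.4,0,0,0,0,0.1,-0.3,0,0,0,0,0,-0.2,0,0,0,0,0,-0.2,0,0,0,0,0,0,0,0,0,0])

```text
clock: 12.05
tool_pos: [0.5127, -0.1377, 0.0931]
eef_rot: [1.0, 0.001, -0.0, -0.0]
contact_force: [0.8, 0.9, 0.2]
opening: 0.006
```

Emit:
carry_out(motion=[0,-0.2,0,0,0,0,0,-0.1,0,0,0,0,0,0,0,0,0,0])

```text
clock: 12.42
tool_pos: [0.5127, -0.1366, 0.0933]
eef_rot: [1.0, -0.0, -0.0, 0.001]
contact_force: [0.0, -4.7, 0.5]
opening: 0.009
```

Emit:
carry_out(motion=[0,-0.2,0,0,0,0,0,0,0,0,0,0])

```text
clock: 12.68
tool_pos: [0.5126, -0.1361, 0.0934]
eef_rot: [1.0, -0.001, 0.0, 0.002]
contact_force: [-0.4, -7.2, 0.8]
opening: 0.005
```

Emit:
carry_out(motion=[0,0.8,0,0,0,0,0,1.2,0,0,0,0,0,0,-5,0,0,0,0,0,-5.5,0,0,0,-2,1.5,-5.5,0,0,0,-2,1.5,-4,0,0,0,0,0,0,0,0,0,0,0,0,0,0,0])

```text
clock: 13.68
tool_pos: [0.4728, -0.1825, 0.2925]
eef_rot: [1.0, 0.001, -0.001, -0.001]
contact_force: [-0.7, -0.6, -0.6]
opening: 0.005
```

```bash
python3 chk2.py w4.png
```

```text
13.675 [ 0.47277245 -0.18251436  0.29254221] [-0.72254574 -0.58277261 -0.62942814]
0.48 [-0.1252  0.04  ]
0.49 [-0.1251  0.0402]
0.5 [-0.125   0.0406]
0.51 [-0.1249  0.0403]
0.52 [-0.1247  0.0405]
stop [0.0402241  0.05096112]
gate [[ 0.44753904 -0.12573178  0.03306318]
 [ 0.5334691  -0.11455268  0.05023016]] ((0.4907265901565552, -0.12162694334983826), (0.015391412191092968, 0.08908838033676147), 87.61775207519531)
```

View pics/w4.png

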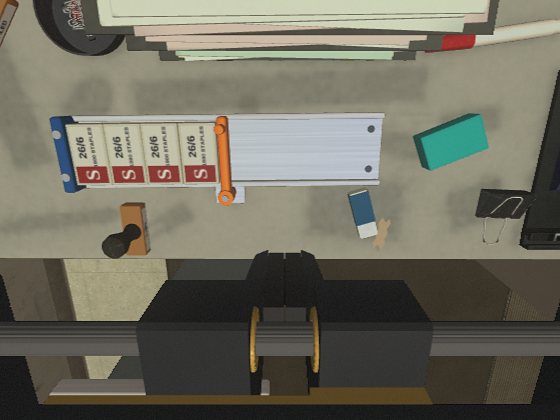

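The gate lies straight across behind box_d (222,158), parallel to the rear face measured before, with the row still at the stop (68,155). Nothing else has moved.

```bash
python3 -c "
from plant import workorder; print(workorder.finish_job())"
```

```text
the job is handed in; nothing more can be done
None
```

The four boxes are home against the blue end stop and the gate was shut behind them afterwards. The job is handed in at about 13.7 s on the robot's clock.

- **Row:** I pushed it from behind with closed fingertips until the force rose to 13 N without further motion. The wrist depth, taken before I touched the gate, put the front edge at y ≈ 0.040, level with the stop face. The train measured 152.7 mm against the nominal 152, so there are no gaps.
- **Gate:** I swung it to its end of travel, reaching 7 N. In the last view its rear face was parallel to the box faces, within about 0.01 rad. The row was still at the stop, the other things in the last view looked undisturbed, and the robot was clear of everything.
- **Not clean:** early in the push the wrist briefly read about 8 N vertical, because I was lowering slightly while in contact; I raised the tool and it cleared. A top-camera check at the home position failed because the arm blocked the view, so I used the wrist camera after backing off.

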